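# Seat the sensor module and take off its twist cap of unknown hand

### The arm

A 7-joint arm with a two-finger parallel gripper is mounted at the origin on the work surface. World frame = base frame: x ahead of the robot, y to its left, z up, the work surface at z = 0. Lengths are in m, angles in rad, forces in N, time in s.
With the tool pointing down it reaches from about 0.35 to 0.9 m from the base axis. Payload 8.1 kg.
Tool frame: the origin (TCP) lies midway between the tips of the shut fingers; the grasp point (between the pads) lies 19 mm behind it; z points along the fingers, y is the direction in which the jaws open and shut (so a half turn about z gives the same grasp; the last joint's range is limited). The gripper opens to 85 mm and grips with 20 to 120 N. Pads are 22 mm wide; open, the fingers measure 114 mm over their backs; the gripper's body (76 mm by 85 mm) begins 54 mm behind the grasp point. The pads swing forward as they close: fully open they stand 13 mm farther back than shut.
Start: joints at [-1.317, 0.434, 0.025, 1.573, -0.012, 1.134, -0.075], TCP at [0.218, 0.586, 0.231] pointing down, gripper open.
Joint ranges: [-2.62, 2.62], [-0.44, 2.09], [-1.27, 1.32], [0.08, 2.57], [-1.32, 4.46], [0.12, 2], [-2.74, 2.74]. Speed limits (rad/s): [2.22, 2.22, 3.01, 3.01, 3.14, 3.14, 3.14].

### API

Orientations are given as a rotation vector (axis times angle).
In Python, from rig import readout, eyes, workorder, nets gives the robot as it stands. The module is installed in compiled form; this text tells all that it offers.
- The arm moves only by the tool carry_out, never from a script. Its argument "commands" is a list of rows, each an object of numbers: "dx", "dy", "dz": the shift along the tool's x, y, z in cm; "ax", "ay", "az": the turn, a rotation vector about the tool's x, y, z in degrees. A call has 1 to 12 rows; each row shifts and turns the commanded pose from where the row before left it, along the tool's axes as they then stand; what a row does not reach is not made up. A row lasts 1/10 s, in which the tool goes at most 50 mm and 8.59 degrees, less where a joint would pass 70% of its speed; a pose out of reach is approached as far as the arm can. A call with a gripper value outside its range is refused whole. "jaw" is the closure, from 0 (fully open) to 1 (shut), set as the call begins (left out, the last holds). The fingers move at their own pace and stop on an object; the grip force is fixed at half the most. Time passes only in rows, so rows that do not move let the fingers close. It gives the time, the measured TCP pose, the force and the opening at its end, in the units of the state.
- readout.sense(): the state, without advancing time (a new reading comes with each control period).
- eyes.read_camera(name): name is "side" or "top"; returns the picture (400x640x3 uint8, red, green, blue); there is no depth.
- eyes.camera_info(name): a dict with "fx", "fy", "cx", "cy" (pixels), "T" (4x4, takes a point from camera to world coordinates). Camera axes: x right, y down, z forward; pixel columns grow to the right and rows downward; lengths in m; the calibration is good to about 2 mm. A picture is of the moment at which its call begins. camera_info takes no time and is no camera call.
- workorder.job_done(): hands the job in, once; it reports no verdict.
Trained networks look in the newest picture that a camera, given by its name, has taken for a name from the list of things; names that differ only in an ending like _2 or _b are one class to them, and where a whole thing is asked for, a point or a joint stands for the part that bears it (a point fixed in the world has none). Each returns a list of dicts, best first, with "p" (0 to 1); they miss things now and then, are a little off and sometimes report something else, mostly with a low value. They report only what shows in the picture. A call takes as long as a camera call. They do not tell look-alikes from the thing itself.
- nets.silhouettes(camera, name): "region" (400x640 bool, what is visible of it) and "uv" ([column, row] in pixels, amid what is visible of it).
- nets.place_of(camera, name): "uv" ([column, row] in pixels: a listed point, or the origin of a listed thing).
The state is a dict: "t": time; "joint_pos": joint angles; "joint_velocities": joint speeds; "joint_efforts": joint torques, N m; "eef_pos": TCP position; "ee_rot": TCP orientation; "force": force on the tool from outside, world axes, zero at the start; "torque": the same for the moment, N m; "opening": finger opening in m.
Only numpy, scipy, OpenCV 4.12 (cv2) and the standard library are available. Lean on these libraries where they do the work, as an engineer would, in place of code of your own. Each camera call takes 0.05 s, during which the arm holds its last target. There are 200 camera calls.

### The job

The sensor module in the test dock is standing a little proud: press it down, with its cap still on, until it is fully home in the dock. Then twist its grey cap loose - it may be a right-hand or a left-hand one, so if it comes to a hard stop after a small turn turn it the other way - and lift it straight off. Finish while holding the cap upright and still in the gripper, about ten centimetres above where it sat and carried by nothing else, with the module left fully home and the other things on the bench not disturbed.

Things in the scene. Friction and masses are not known exactly. Their poses are not given: they have to be found in the camera images.
- cap_center (a point): Centre of the grey plastic cap: ribbed drum 60 mm across, 29 mm tall, with an upright grip bar across its top, 50 long, 14 thick, 32 mm tall. Point on the axis, 30.5 mm above the lower rim, 1.5 mm above the drum's flat top, 30.5 mm below the bar's top. z up along the axis; the bar runs along x: pinch it across y from above.
- cap: Same cap (about 90 g), origin at its lower rim's centre. Inner lugs hold it: at first it cannot be pulled off. Turned one way it meets a hard stop after 8 to 20 degrees; the other way it turns freely, lifts straight off from about 45 degrees on (60 to 80 is comfortable), stops at about 110 to 120. Which way is free differs from start to start and cannot be seen.
- module_top (a point): Centre of the aluminium module's round shoulder (66 mm across), on which the cap's lower rim rests; z up. A steel head under the cap stands 22 mm above this shoulder. Fully home this point is 70 mm above the bench, at first 76 mm. The module cannot turn in the dock.
- module (a joint): How far the module is pushed into the dock, m: 0 = standing 6 mm proud as at the start (a gap under its 76 mm flange), 0.006 = fully home, flange flat on the dock. It moves down under about 8 to 10 N and stays where it is left; pulling up at the still locked cap with more than about 14 N draws it out again.
- dock: Grey test dock fixed to the bench, a block 130 x 130 x 50 mm; origin at the centre of its underside, z up, the module on its axis.
- bin: Bystander: open blue parts bin 156 x 116 mm, 75 mm tall; origin at the centre of its underside.
- carton: Bystander: closed cardboard carton 100 x 80 mm, 65 mm tall; origin at the centre of its underside.
- label_roll: Bystander: roll of paper labels standing on its flat end, 76 mm across, 35 mm tall; origin at the centre of its underside.
- screwdriver: Bystander: screwdriver lying on the bench; origin on its underside, length along x.
Things that resemble listed ones, but are neither listed nor needed, are in the scene too. Of the things that look like the dock, the largest one is meant.

How it is judged:
On the way, in this order (a step that is already met when the one before it is completed fails the run):
1. the module is pressed fully home with its cap still on (value of joint module above 0.0045 m and distance between cap and module_top below 0.005 m), for 0.2 s.
2. the cap is off the module's head (z of cap in the frame of module_top above 0.025 m), for 0.1 s.
At the end, for the whole second after the job is handed in: The cap's centre is held more than 160 mm above the bench (60 mm or more above where it sat, higher than anything it could rest on), within 0.3 rad of upright and still, gripped by the fingers and touching neither module nor dock; the module is home to within 1.5 mm (height (world z) of cap_center above 0.16 m and angle between cap_center's own z axis and vertical below 0.3 rad and contact force between cap and the fingers above 1 N and contact force between cap and dock below 0.1 N and linear speed of cap below 0.03 m/s and value of joint module above 0.0045 m); the arm keeps its last pose, push and grip.
It fails at once if a bystander is shifted by more than 30 mm (distance of any of bin, carton, label_roll, screwdriver from where it was at the start of the episode above 0.03 m).
It also fails if it takes over 42 s, if anything falls off the work surface, if the arm or the gripper's body presses on something with over 40 N, if the wrist force passes 120 N, or if a joint passes its speed limit or range.

## Working session

There is one attempt and no reset: what is moved stays moved. The work goes in short steps, Python scripts to look and compute and a tool call to move; the robot and the scene stay as the last step left them, time stands still between calls to the robot, and variables do not carry over. Pictures are saved under pics/ and viewed, about 8 in all and at most 12, crops included, and the job is handed in when it is done.

Besides the shell and the picture viewer there is one more tool, called after "Request:" by a JSON object that holds its "op" and its "data", one argument or row to a line. carry_out: Moves the arm, as the interface text tells. Its arguments: {"type":"object","properties":{"commands":{"type":"array"},"jaw":{"type":"number"}},"required":["commands"]}

```bash
mkdir -p pics
cat > h.py <<'E'
import numpy as np,cv2
from rig import readout,eyes,workorder,nets
def ray(c,uv):
    i=eyes.camera_info(c);T=np.array(i["T"])
    d=T[:3,:3]@np.array([(uv[0]-i["cx"])/i["fx"],(uv[1]-i["cy"])/i["fy"],1]);return T[:3,3],d
def atz(c,uv,z):
    o,d=ray(c,uv);return o+d*(z-o[2])/d[2]
def proj(c,p):
    i=eyes.camera_info(c);T=np.array(i["T"]);q=T[:3,:3].T@(np.array(p)-T[:3,3]);return [i["fx"]*q[0]/q[2]+i["cx"],i["fy"]*q[1]/q[2]+i["cy"]]
def tri(a,b):
    (o1,d1),(o2,d2)=ray("top",a),ray("side",b)
    s=np.linalg.lstsq(np.c_[d1,-d2],o2-o1,rcond=None)[0];p,q=o1+d1*s[0],o2+d2*s[1]
    return (p+q)/2,np.linalg.norm(p-q)
E
python3 - <<'E'
from h import *
np.set_printoptions(precision=4,suppress=True)
ims=[]
for c in("top","side"):
    im=eyes.read_camera(c);cv2.imwrite(f"pics/{c}0.png",im[:,:,::-1])
    print(c,np.array(eyes.camera_info(c)["T"])[:3,3])
    for n in("cap_center","module_top","dock"):
        print(n,[(round(r["p"],2),np.round(r["uv"],1).tolist(),atz(c,r["uv"],{"cap_center":.1065,"module_top":.076,"dock":0}[n])) for r in nets.place_of(c,n)])
print(readout.sense())
E
```

```text
top [0.4715 0.0026 1.0952]
cap_center [(0.67, [359.6, 192.0], array([ 0.5402, -0.1036,  0.1065]))]
module_top [(0.9, [292.3, 200.5], array([0.525 , 0.0709, 0.076 ])), (0.68, [350.8, 197.1], array([ 0.5295, -0.0832,  0.076 ])), (0.62, [353.6, 194.2], array([ 0.537 , -0.0909,  0.076 ]))]
dock [(0.87, [289.6, 199.0], array([0.5335, 0.0835, 0.    ])), (0.85, [354.8, 198.9], array([ 0.5284, -0.1008,  0.    ])), (0.82, [406.3, 288.7], array([ 0.2722, -0.2369,  0.    ]))]
side [ 0.3651 -0.9299  0.7354]
cap_center []
module_top [(0.68, [221.6, 283.7], array([ 0.283 , -0.2525,  0.076 ])), (0.48, [319.7, 226.9], array([ 0.5308, -0.099 ,  0.076 ]))]
dock [(0.97, [227.0, 304.8], array([ 0.2853, -0.2442, -0.    ])), (0.77, [308.1, 208.2], array([0.5335, 0.0942, 0.    ])), (0.62, [321.5, 249.0], array([ 0.5357, -0.0979,  0.    ]))]
{'t': 0.4, 'joint_pos': array([-1.3166,  0.4346,  0.025 ,  1.5733, -0.0116,  1.134 , -0.0751]), 'joint_velocities': array([-0.0005,  0.0005, -0.0008, -0.0022,  0.0016, -0.0006,  0.0011]), 'joint_efforts': array([ -0.0012, -66.9603,   1.0228, -31.6165,   0.0155,   0.0053,
         0.0001]), 'eef_pos': array([0.2183, 0.5856, 0.2312]), 'ee_rot': array([-0.5577, -3.0917,  0.0004]), 'force': array([-0.0796,  0.3594, -0.2243]), 'torque': array([ 0.0248, -0.0213, -0.0238]), 'opening': 0.08579077237857657}
```

View pics/top0.png

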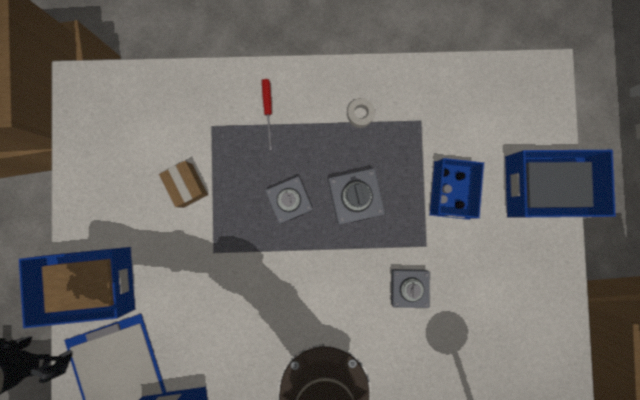

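View pics/side0.png

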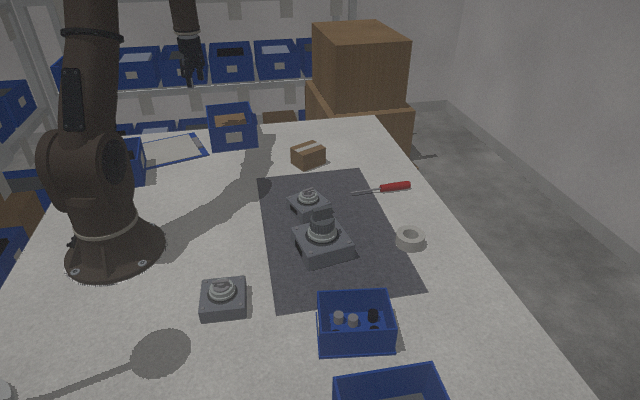

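The largest dock with the capped module is at about (356,194) in the top picture and (322,235) in the side picture. The two decoys have no cap. Next I zoom in to find the bar's direction and the axis.

Run:
```python
from h import *
np.set_printoptions(precision=4,suppress=True)
a=cv2.resize(cv2.imread("pics/top0.png")[160:230,320:390],None,fx=8,fy=8,interpolation=cv2.INTER_CUBIC)
b=cv2.resize(cv2.imread("pics/side0.png")[190:275,280:365],None,fx=560/85,fy=560/85,interpolation=cv2.INTER_CUBIC)
cv2.imwrite("pics/z0.png",cv2.resize(cv2.convertScaleAbs(np.hstack([a[:,80:480],b[:,80:480]]),alpha=1.5,beta=0),(800,560)))
for c in("top","side"):
    eyes.read_camera(c)
    for n in("cap","cap_center","dock"):
        for r in nets.silhouettes(c,n):
            m=r["region"];ys,xs=np.nonzero(m)
            print(c,n,round(r["p"],2),np.round(r["uv"],1),m.sum(),xs.min(),xs.max(),ys.min(),ys.max(), cv2.minAreaRect(np.c_[xs,ys].astype(np.float32)) if n=="dock" else "")
```

```text
top cap 0.93 [362.  194.1] 444 347 370 184 206 
top cap_center 0.97 [356.4 193.1] 443 347 370 183 205 
top dock 0.86 [410.7 287.8] 1540 390 429 268 308 ((409.5, 288.0), (40.0, 39.0), 90.0)
top dock 0.83 [345.8 198.5] 1852 329 384 169 224 ((356.3951110839844, 196.34390258789062), (48.610748291015625, 48.68059539794922), 77.90524291992188)
top dock 0.74 [287.1 201.2] 1345 267 312 177 222 ((289.509521484375, 199.82192993164062), (37.241024017333984, 37.20115280151367), 66.50143432617188)
top dock 0.33 [360.  193.3] 464 346 370 183 206 ((358.0, 194.5), (23.0, 24.0), 90.0)
side cap 0.61 [321.5 222.5] 552 311 333 205 234 
side cap_center 0.86 [324.4 219.4] 574 310 334 205 234 
side dock 0.98 [225.2 299.1] 2076 198 246 275 323 ((222.02308654785156, 299.2137145996094), (44.06755828857422, 51.59128952026367), 83.82982635498047)
side dock 0.86 [319.1 246. ] 2107 290 354 220 270 ((322.19268798828125, 242.64219665527344), (48.65757751464844, 57.66114807128906), 73.3007583618164)
side dock 0.58 [301.1 202.6] 883 286 328 187 223 ((305.37811279296875, 202.01023864746094), (32.62966537475586, 34.234405517578125), 46.54815673828125)
```

View pics/z0.png

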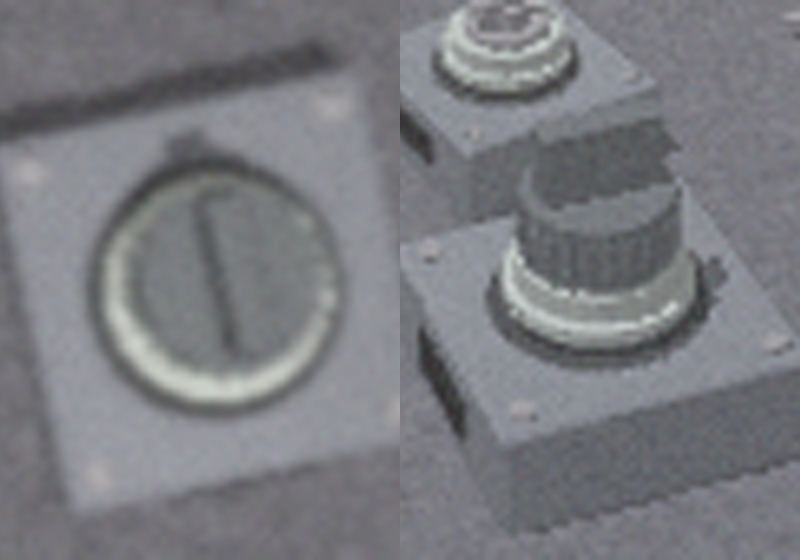

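Run:
```python
from h import *
from scipy.spatial.transform import Rotation as R
np.set_printoptions(precision=4,suppress=True)
print("drum",atz("top",(358.5,194.5),.1),"barface",atz("top",(356.9,194.4),.122),"dock top",atz("top",(356.4,196.3),.047))
print("dock side",atz("side",(322.2,242.6),.03))
# drum top outline in side zoom: cols 518..683 (zoom 560/85, offset 80-400)
f=560/85
x=lambda u,v:(280+(u-400+80)/f,190+v/f)
print("drum top side L/R",atz("side",x(518,205),.105),atz("side",x(683,205),.105))
print("flange mid",atz("side",x(600,280),.076))
# bar end points in side: top edge right end etc
print(proj("side",(.533,-.1,.105)),proj("top",(.533,-.1,.105)))
s=readout.sense();print(R.from_rotvec(s["ee_rot"]).as_matrix())
# dock yaw from corners
for c in ("top",):
  r=[r for r in nets.silhouettes(c,"dock")]
  for q in r: 
    box=cv2.boxPoints(cv2.minAreaRect(np.argwhere(q["region"])[:,::-1].astype(np.float32)))
    P=[atz(c,b,.05)[:2] for b in box]; e=P[1]-P[0]
    print(np.mean(P,0),np.degrees(np.arctan2(e[1],e[0]))%90,np.linalg.norm(e))
```

```text
drum [ 0.5343 -0.1013  0.1   ] barface [ 0.5333 -0.0949  0.122 ] dock top [ 0.5329 -0.1009  0.047 ]
dock side [ 0.5356 -0.1074  0.03  ]
drum top side L/R [ 0.5045 -0.1078  0.105 ] [ 0.5657 -0.1203  0.105 ]
flange mid [ 0.5332 -0.1228  0.076 ]
[np.float64(320.6151764562199), np.float64(217.9226469020212)] [np.float64(358.2259543310536), np.float64(194.8817175587086)]
[[-0.937   0.3493  0.    ]
 [ 0.3493  0.937   0.0001]
 [ 0.      0.0001 -1.    ]]
[ 0.283  -0.2346] 88.2260858029883 0.10487814471239902
[ 0.5328 -0.1007] 10.505368631361975 0.13211001820918786
[0.5286 0.08  ] 21.9889714456379 0.10026435973601538
[ 0.5375 -0.1051] 88.36193593385572 0.0650027380455923
```

The dock axis is at about (0.533, -0.101) and the bar's yaw is about 14°. I travel over there first, then rotate.

Request:
{"op": "carry_out", "data": {
  "commands": [
    {"dx": -3,"dy": -3},
    {"dx": -3,"dy": -3},
    {"dx": -3,"dy": -3},
    {"dx": -3,"dy": -3},
    {"dx": -3,"dy": -3},
    {"dx": -3,"dy": -3},
    {"dx": -3,"dy": -3},
    {"dx": -3,"dy": -3},
    {"dx": -3,"dy": -3},
    {"dx": -3,"dy": -3},
    {"dx": -3,"dy": -3},
    {"dx": -3,"dy": -3}
  ],
  "jaw": 0
}}

```text
schema error: expected keys dx, dy, dz, ax, ay, az
```

Request:
{"op": "carry_out", "data": {
  "commands": [
    {"dx": -3,"dy": -3},
    {"dx": -3,"dy": -3},
    {"dx": -3,"dy": -3},
    {"dx": -3,"dy": -3},
    {"dx": -3,"dy": -3},
    {"dx": -2,"dy": -2},
    {"az": 8},
    {"az": 8},
    {"az": 8},
    {"az": 8},
    {"az": 8},
    {"az": 8}
  ]
}}

```text
schema error: expected keys dx, dy, dz, ax, ay, az
```

Request:
{"op": "carry_out", "data": {
  "commands": [
    {"az": 8},
    {"az": 8},
    {"az": 8},
    {"az": 8},
    {"az": 8},
    {"az": 8},
    {"az": 8},
    {"az": 8},
    {"az": 8},
    {"az": 8},
    {"az": 8},
    {"az": 8}
  ]
}}

```text
schema error: expected keys dx, dy, dz, ax, ay, az
```

```bash
cat > st.py <<'E'
from h import *
from scipy.spatial.transform import Rotation as R
np.set_printoptions(precision=4,suppress=True)
def st(tgt=None,yaw=None):
    s=readout.sense();M=R.from_rotvec(s["ee_rot"]).as_matrix();y=np.degrees(np.arctan2(M[1,0],M[0,0]))
    print(s["t"],s["eef_pos"],"yaw",y,"tilt",M[:,2],"q",s["joint_pos"],"F",s["force"],s["torque"],s["opening"])
    if tgt is not None: print("shift cm",M.T@(np.array(tgt)-s["eef_pos"])*100,"az",y-yaw)
E
python3 -c "
from st import *
st((.533,-.101,.2),14)"
```

```text
0.85 [0.2183 0.5856 0.2313] yaw 159.55056993774753 tilt [ 0.      0.0001 -1.    ] q [-1.3166  0.4345  0.025   1.5732 -0.0116  1.134  -0.0751] F [-0.4068  0.0625  0.1485] [ 0.0137  0.0409 -0.0029] 0.08568591877231742
shift cm [-53.4739 -53.3435   3.1313] az 145.55056993774753
```

All six keys are required in each row.

Request:
{"op": "carry_out", "data": {
  "commands": [
    {"dx": -3,"dy": -3,"dz": 0,"ax": 0,"ay": 0,"az": 0},
    {"dx": -3,"dy": -3,"dz": 0,"ax": 0,"ay": 0,"az": 0},
    {"dx": -3,"dy": -3,"dz": 0,"ax": 0,"ay": 0,"az": 0},
    {"dx": -3,"dy": -3,"dz": 0,"ax": 0,"ay": 0,"az": 0},
    {"dx": -3,"dy": -3,"dz": 0,"ax": 0,"ay": 0,"az": 0},
    {"dx": -3,"dy": -3,"dz": 0,"ax": 0,"ay": 0,"az": 0},
    {"dx": -3,"dy": -3,"dz": 0,"ax": 0,"ay": 0,"az": 0},
    {"dx": -3,"dy": -3,"dz": 0,"ax": 0,"ay": 0,"az": 0},
    {"dx": -3,"dy": -3,"dz": 0,"ax": 0,"ay": 0,"az": 0},
    {"dx": -3,"dy": -3,"dz": 0,"ax": 0,"ay": 0,"az": 0},
    {"dx": -3,"dy": -3,"dz": 0,"ax": 0,"ay": 0,"az": 0},
    {"dx": -3,"dy": -3,"dz": 0,"ax": 0,"ay": 0,"az": 0}
  ],
  "jaw": 0
}}

```text
t: 2.05
eef_pos: [0.4304, 0.121, 0.2317]
ee_rot: [0.557, 3.091, 0.001]
force: [0.9, 0.8, -0.0]
opening: 0.0853
```

Request:
{"op": "carry_out", "data": {
  "commands": [
    {"dx": -3,"dy": -3,"dz": 0,"ax": 0,"ay": 0,"az": 0},
    {"dx": -3,"dy": -3,"dz": 0,"ax": 0,"ay": 0,"az": 0},
    {"dx": -3,"dy": -3,"dz": 0,"ax": 0,"ay": 0,"az": 0},
    {"dx": -3,"dy": -3,"dz": 0,"ax": 0,"ay": 0,"az": 0},
    {"dx": -3,"dy": -3,"dz": 0,"ax": 0,"ay": 0,"az": 0},
    {"dx": -2.4,"dy": -2.3,"dz": 0,"ax": 0,"ay": 0,"az": 0},
    {"dx": 0,"dy": 0,"dz": 0,"ax": 0,"ay": 0,"az": 8},
    {"dx": 0,"dy": 0,"dz": 0,"ax": 0,"ay": 0,"az": 8},
    {"dx": 0,"dy": 0,"dz": 0,"ax": 0,"ay": 0,"az": 8},
    {"dx": 0,"dy": 0,"dz": 0,"ax": 0,"ay": 0,"az": 8},
    {"dx": 0,"dy": 0,"dz": 0,"ax": 0,"ay": 0,"az": 8},
    {"dx": 0,"dy": 0,"dz": 0,"ax": 0,"ay": 0,"az": 8}
  ]
}}

```text
t: 3.25
eef_pos: [0.5325, -0.1003, 0.2314]
ee_rot: [1.774, 2.592, 0.0]
force: [0.2, 0.8, -0.2]
opening: 0.0857
```

Request:
{"op": "carry_out", "data": {
  "commands": [
    {"dx": 0,"dy": 0,"dz": 0,"ax": 0,"ay": 0,"az": 8},
    {"dx": 0,"dy": 0,"dz": 0,"ax": 0,"ay": 0,"az": 8},
    {"dx": 0,"dy": 0,"dz": 0,"ax": 0,"ay": 0,"az": 8},
    {"dx": 0,"dy": 0,"dz": 0,"ax": 0,"ay": 0,"az": 8},
    {"dx": 0,"dy": 0,"dz": 0,"ax": 0,"ay": 0,"az": 8},
    {"dx": 0,"dy": 0,"dz": 0,"ax": 0,"ay": 0,"az": 8},
    {"dx": 0,"dy": 0,"dz": 0,"ax": 0,"ay": 0,"az": 8},
    {"dx": 0,"dy": 0,"dz": 0,"ax": 0,"ay": 0,"az": 8},
    {"dx": 0,"dy": 0,"dz": 0,"ax": 0,"ay": 0,"az": 8},
    {"dx": 0,"dy": 0,"dz": 0,"ax": 0,"ay": 0,"az": 8},
    {"dx": 0,"dy": 0,"dz": 0,"ax": 0,"ay": 0,"az": 8},
    {"dx": 0,"dy": 0,"dz": 0,"ax": 0,"ay": 0,"az": 8}
  ]
}}

```text
t: 4.45
eef_pos: [0.5326, -0.1002, 0.2314]
ee_rot: [-3.114, -0.417, -0.001]
force: [0.2, -0.9, -0.1]
opening: 0.0854
```

```bash
python3 -c "
from st import *
st((.533,-.101,.2),14)"
```

```text
4.45 [ 0.5326 -0.1002  0.2314] yaw 15.243437322144965 tilt [ 0.0004  0.0003 -1.    ] q [-0.6584  0.4392  1.0596  1.8313 -0.4248  1.1215 -0.7533] F [ 0.1936 -0.9063 -0.1224] [-0.0229  0.0123  0.0138] 0.08538830180538255
shift cm [0.0189 0.0932 3.1424] az 1.243437322144965
```

Request:
{"op": "carry_out", "data": {
  "commands": [
    {"dx": 0,"dy": 0.1,"dz": 3,"ax": 0,"ay": 0,"az": 1},
    {"dx": 0,"dy": 0,"dz": 3,"ax": 0,"ay": 0,"az": 0},
    {"dx": 0,"dy": 0,"dz": 3,"ax": 0,"ay": 0,"az": 0},
    {"dx": 0,"dy": 0,"dz": 1.5,"ax": 0,"ay": 0,"az": 0},
    {"dx": 0,"dy": 0,"dz": 1,"ax": 0,"ay": 0,"az": 0},
    {"dx": 0,"dy": 0,"dz": 0,"ax": 0,"ay": 0,"az": 0}
  ]
}}

```text
t: 5.05
eef_pos: [0.5326, -0.1013, 0.1159]
ee_rot: [-3.116, -0.398, 0.001]
force: [-0.3, 1.1, -0.5]
opening: 0.0852
```

```bash
python3 -c "
from st import *
st((.533,-.101,.11),14)
z=[]
for c,b in(('side',(270,160,370,260)),('top',(306,144,406,244))):
    im=eyes.read_camera(c)[b[1]:b[3],b[0]:b[2],::-1];z.append(cv2.convertScaleAbs(cv2.resize(im,(400,400),interpolation=cv2.INTER_CUBIC),alpha=1.6,beta=0))
cv2.imwrite('pics/d1.png',np.hstack(z))"
```

```text
5.05 [ 0.5326 -0.1013  0.1159] yaw 14.544008609088433 tilt [-0.0009  0.0001 -1.    ] q [-0.5444  0.575   0.9254  1.9596 -0.5868  0.9017 -0.6303] F [-0.2731  1.0679 -0.4979] [ 0.0374 -0.0609  0.0062] 0.08516575459219548
shift cm [ 0.051  -0.0162  0.5882] az 0.5440086090884328
```

View pics/d1.png

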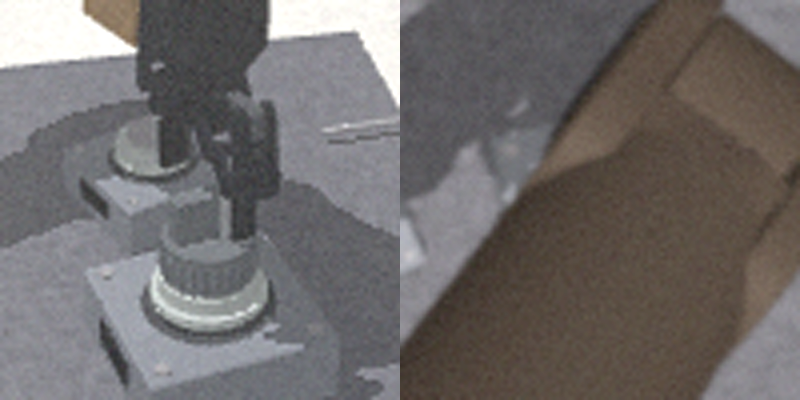

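```bash
python3 -c "
from st import *
z=lambda p:[(a-b)*4 for a,b in zip(proj('side',p),(270,160))]
c=np.array([.533,-.101,0]);ux=np.array([.968,.25,0]);uy=np.array([.25,-.968,0])
for s in(1,-1):print('finger',np.round(z(c+uy*.043*s+[0,0,.127])))
for s in(1,-1):
  for t in(1,-1):print('bar top',s,t,np.round(z(c+ux*.025*s+uy*.007*t+[0,0,.137])),'bot',np.round(z(c+ux*.025*s+uy*.007*t+[0,0,.105])))
im=eyes.read_camera('side')[185:245,295:355,::-1]
cv2.imwrite('pics/d2.png',cv2.convertScaleAbs(cv2.resize(im,(600,600),interpolation=cv2.INTER_CUBIC),alpha=2.,beta=20))"
```

```text
finger [234. 242.]
finger [173. 169.]
bar top 1 1 [244. 187.] bot [243. 228.]
bar top 1 -1 [234. 175.] bot [233. 216.]
bar top -1 1 [171. 207.] bot [172. 249.]
bar top -1 -1 [161. 195.] bot [162. 237.]
```

View pics/d2.png

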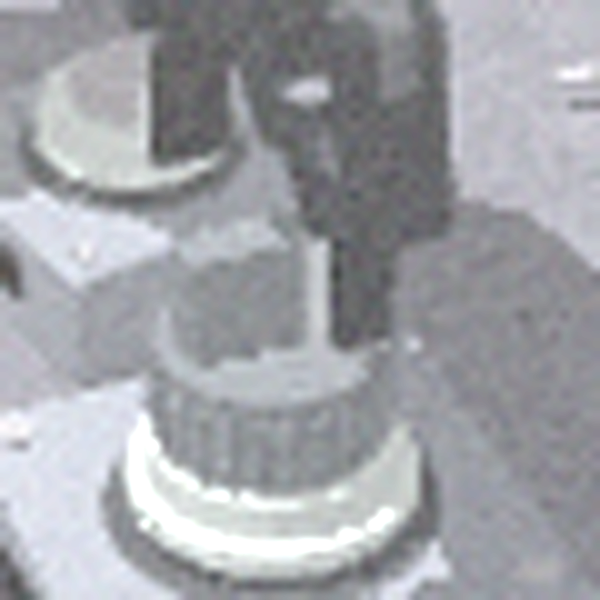

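The fingers straddle the bar as predicted: the near finger's tip is at about (331,220) raw and the bar's face at about (318,215). I descend and close.

Request:
{"op": "carry_out", "data": {
  "commands": [
    {"dx": 0,"dy": 0,"dz": 0.5,"ax": 0,"ay": 0,"az": 0},
    {"dx": 0,"dy": 0,"dz": 0,"ax": 0,"ay": 0,"az": 0}
  ]
}}

```text
t: 5.4
eef_pos: [0.5329, -0.1011, 0.1114]
ee_rot: [-3.116, -0.398, -0.001]
force: [-0.3, 0.0, 0.4]
opening: 0.085
```

Request:
{"op": "carry_out", "data": {
  "commands": [
    {"dx": 0,"dy": 0,"dz": 0,"ax": 0,"ay": 0,"az": 0},
    {"dx": 0,"dy": 0,"dz": 0,"ax": 0,"ay": 0,"az": 0},
    {"dx": 0,"dy": 0,"dz": 0,"ax": 0,"ay": 0,"az": 0},
    {"dx": 0,"dy": 0,"dz": 0,"ax": 0,"ay": 0,"az": 0},
    {"dx": 0,"dy": 0,"dz": 0,"ax": 0,"ay": 0,"az": 0},
    {"dx": 0,"dy": 0,"dz": 0,"ax": 0,"ay": 0,"az": 0},
    {"dx": 0,"dy": 0,"dz": 0,"ax": 0,"ay": 0,"az": 0},
    {"dx": 0,"dy": 0,"dz": 0,"ax": 0,"ay": 0,"az": 0}
  ],
  "jaw": 1
}}

```text
t: 6.2
eef_pos: [0.533, -0.1017, 0.1114]
ee_rot: [3.116, 0.397, 0.001]
force: [1.7, -2.8, 0.5]
opening: 0.0128
```

```bash
python3 -c "
from st import *
st()"
```

```text
6.2 [ 0.533  -0.1017  0.1114] yaw 14.537083064324852 tilt [ 0.0006 -0.0006 -1.    ] q [-0.5395  0.5805  0.9193  1.9637 -0.5944  0.8918 -0.624 ] F [ 1.6799 -2.8017  0.5223] [-0.5168 -0.3385 -0.02  ] 0.012805179967011046
```

Gripped well centred: a side force of about 3 N and almost no twist. Now I press down.

Request:
{"op": "carry_out", "data": {
  "commands": [
    {"dx": 0,"dy": 0,"dz": 0.2,"ax": 0,"ay": 0,"az": 0},
    {"dx": 0,"dy": 0,"dz": 0.2,"ax": 0,"ay": 0,"az": 0},
    {"dx": 0,"dy": 0,"dz": 0.1,"ax": 0,"ay": 0,"az": 0},
    {"dx": 0,"dy": 0,"dz": 0,"ax": 0,"ay": 0,"az": 0}
  ]
}}

```text
t: 6.6
eef_pos: [0.5331, -0.1018, 0.1068]
ee_rot: [3.116, 0.397, 0.001]
force: [0.6, -2.2, 5.5]
opening: 0.0128
```

Request:
{"op": "carry_out", "data": {
  "commands": [
    {"dx": 0,"dy": 0,"dz": 0.1,"ax": 0,"ay": 0,"az": 0},
    {"dx": 0,"dy": 0,"dz": 0,"ax": 0,"ay": 0,"az": 0},
    {"dx": 0,"dy": 0,"dz": 0,"ax": 0,"ay": 0,"az": 0}
  ]
}}

```text
t: 6.9
eef_pos: [0.533, -0.1018, 0.1059]
ee_rot: [3.116, 0.397, 0.001]
force: [-0.4, -1.8, 5.7]
opening: 0.013
```

Request:
{"op": "carry_out", "data": {
  "commands": [
    {"dx": 0,"dy": 0,"dz": 0.1,"ax": 0,"ay": 0,"az": 0},
    {"dx": 0,"dy": 0,"dz": 0,"ax": 0,"ay": 0,"az": 0},
    {"dx": 0,"dy": 0,"dz": 0,"ax": 0,"ay": 0,"az": 0}
  ]
}}

```text
t: 7.2
eef_pos: [0.5331, -0.1019, 0.1052]
ee_rot: [3.116, 0.397, 0.002]
force: [-1.4, -2.3, 11.5]
opening: 0.0126
```

Request:
{"op": "carry_out", "data": {
  "commands": [
    {"dx": 0,"dy": 0,"dz": 0.1,"ax": 0,"ay": 0,"az": 0},
    {"dx": 0,"dy": 0,"dz": 0,"ax": 0,"ay": 0,"az": 0},
    {"dx": 0,"dy": 0,"dz": 0,"ax": 0,"ay": 0,"az": 0}
  ]
}}

```text
t: 7.5
eef_pos: [0.5332, -0.102, 0.105]
ee_rot: [-3.116, -0.397, -0.003]
force: [-6.9, -1.4, 24.8]
opening: 0.0127
```

Request:
{"op": "carry_out", "data": {
  "commands": [
    {"dx": 0,"dy": 0,"dz": -0.1,"ax": 0,"ay": 0,"az": 0},
    {"dx": 0,"dy": 0,"dz": 0,"ax": 0,"ay": 0,"az": 0}
  ]
}}

```text
t: 7.7
eef_pos: [0.5331, -0.1018, 0.1051]
ee_rot: [3.116, 0.397, 0.002]
force: [-1.7, -2.3, 11.1]
opening: 0.0129
```

```bash
python3 -c "
from st import *
st()
im=eyes.read_camera('side')[:,:,::-1];cv2.imwrite('pics/s2.png',im)
a=cv2.imread('pics/side0.png')
g=lambda i,b:cv2.cvtColor(i[b[1]:b[3],b[0]:b[2]],cv2.COLOR_BGR2GRAY)
r=(306,222,338,241); S=4
up=lambda i:cv2.resize(i,None,fx=S,fy=S,interpolation=cv2.INTER_CUBIC)
m=cv2.matchTemplate(up(g(im,(r[0]-4,r[1]-6,r[2]+4,r[3]+6))),up(g(a,r)),cv2.TM_CCOEFF_NORMED)
_,v,_,l=cv2.minMaxLoc(m);print('shift px',(l[0]/S-4,l[1]/S-6),v,'expected',proj('side',(.533,-.13,.07))[1]-proj('side',(.533,-.13,.076))[1])
z=[cv2.convertScaleAbs(cv2.resize(i[210:260,295:345],(400,400),interpolation=cv2.INTER_CUBIC),alpha=1.4) for i in(a,im)]
cv2.imwrite('pics/d3.png',np.hstack(z))"
```

```text
7.7 [ 0.5331 -0.1018  0.1051] yaw 14.526473323212443 tilt [ 0.0011 -0.0001 -1.    ] q [-0.5319  0.5883  0.9099  1.9691 -0.6051  0.8798 -0.6154] F [-1.6528 -2.3144 11.0815] [-0.2052  0.5022  0.023 ] 0.012853317436823778
shift px (0.0, 1.75) 0.8940855860710144 expected 1.8704905922922421
```

View pics/d3.png

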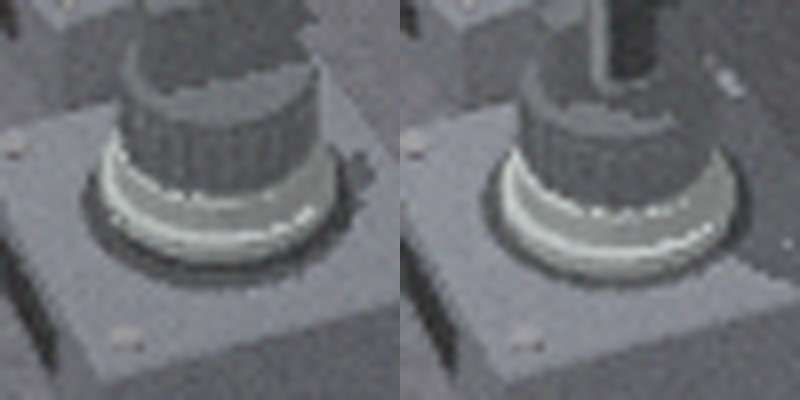

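The module moved down 1.75 px against 1.87 expected, and the gap under the flange (right crop, about (620,270)) has closed. It is home. Now I try the twist in one direction.

Request:
{"op": "carry_out", "data": {
  "commands": [
    {"dx": 0,"dy": 0,"dz": 0,"ax": 0,"ay": 0,"az": 3},
    {"dx": 0,"dy": 0,"dz": 0,"ax": 0,"ay": 0,"az": 3},
    {"dx": 0,"dy": 0,"dz": 0,"ax": 0,"ay": 0,"az": 0}
  ]
}}

```text
t: 8.05
eef_pos: [0.5331, -0.1015, 0.1051]
ee_rot: [-3.133, -0.231, -0.001]
force: [-1.7, -0.3, 13.3]
opening: 0.013
```

```bash
python3 -c "
from st import *
st()"
```

```text
8.05 [ 0.5331 -0.1015  0.1051] yaw 8.450823769376568 tilt [ 0.0009  0.0004 -1.    ] q [-0.5483  0.6011  0.9396  1.9699 -0.6281  0.8914 -0.6983] F [-1.6516 -0.3482 13.2993] [0.083  0.5157 0.0368] 0.013048805374442866
```

Request:
{"op": "carry_out", "data": {
  "commands": [
    {"dx": 0,"dy": 0,"dz": 0,"ax": 0,"ay": 0,"az": 3},
    {"dx": 0,"dy": 0,"dz": 0,"ax": 0,"ay": 0,"az": 3},
    {"dx": 0,"dy": 0,"dz": 0,"ax": 0,"ay": 0,"az": 0}
  ]
}}

```text
t: 8.35
eef_pos: [0.5333, -0.1013, 0.1051]
ee_rot: [-3.14, -0.068, -0.002]
force: [-1.8, -0.2, 12.0]
opening: 0.0132
```

```bash
python3 -c "
from st import *
st()"
```

```text
8.35 [ 0.5333 -0.1013  0.1051] yaw 2.4628514175635012 tilt [ 0.0011  0.0006 -1.    ] q [-0.5637  0.6142  0.9684  1.9708 -0.6508  0.9029 -0.78  ] F [-1.7521 -0.2424 12.0143] [0.1993 0.4493 0.0561] 0.013236070711872768
```

Request:
{"op": "carry_out", "data": {
  "commands": [
    {"dx": 0,"dy": 0,"dz": 0,"ax": 0,"ay": 0,"az": 3},
    {"dx": 0,"dy": 0,"dz": 0,"ax": 0,"ay": 0,"az": 3},
    {"dx": 0,"dy": 0,"dz": 0,"ax": 0,"ay": 0,"az": 0}
  ]
}}

```text
t: 8.65
eef_pos: [0.5333, -0.1012, 0.1051]
ee_rot: [-3.139, 0.097, -0.002]
force: [-1.2, -0.1, 11.4]
opening: 0.013
```

```bash
python3 -c "
from st import *
st()"
```

```text
8.65 [ 0.5333 -0.1012  0.1051] yaw -3.5338410266959777 tilt [ 0.0011  0.0007 -1.    ] q [-0.5783  0.6279  0.9971  1.9717 -0.6732  0.9152 -0.8617] F [-1.2087 -0.0629 11.4126] [ 0.3058  0.3343 -0.0203] 0.01303658340575275
```

18° turned with no resistance. I carry on.

Request:
{"op": "carry_out", "data": {
  "commands": [
    {"dx": 0,"dy": 0,"dz": 0,"ax": 0,"ay": 0,"az": 3},
    {"dx": 0,"dy": 0,"dz": 0,"ax": 0,"ay": 0,"az": 3},
    {"dx": 0,"dy": 0,"dz": 0,"ax": 0,"ay": 0,"az": 0}
  ]
}}

```text
t: 8.95
eef_pos: [0.5334, -0.1011, 0.1051]
ee_rot: [-3.13, 0.261, -0.002]
force: [-0.8, -0.4, 12.5]
opening: 0.0129
```

```bash
python3 -c "
from st import *
st()"
```

```text
8.95 [ 0.5334 -0.1011  0.1051] yaw -9.529015038083738 tilt [ 0.0012  0.0007 -1.    ] q [-0.5923  0.6422  1.0256  1.9725 -0.6956  0.9282 -0.9435] F [-0.7901 -0.4223 12.464 ] [ 0.3585  0.3106 -0.029 ] 0.012945211301797365
```

Request:
{"op": "carry_out", "data": {
  "commands": [
    {"dx": 0,"dy": 0,"dz": 0,"ax": 0,"ay": 0,"az": 4},
    {"dx": 0,"dy": 0,"dz": 0,"ax": 0,"ay": 0,"az": 4},
    {"dx": 0,"dy": 0,"dz": 0,"ax": 0,"ay": 0,"az": 0}
  ]
}}

```text
t: 9.25
eef_pos: [0.5334, -0.1011, 0.1051]
ee_rot: [-3.104, 0.48, -0.002]
force: [-0.6, 1.3, 12.8]
opening: 0.013
```

```bash
python3 -c "
from st import *
st()"
```

```text
9.25 [ 0.5334 -0.1011  0.1051] yaw -17.56720751015732 tilt [ 0.0013  0.0007 -1.    ] q [-0.61    0.6623  1.0633  1.9736 -0.7253  0.9468 -1.0534] F [-0.6497  1.2558 12.8243] [ 0.4138  0.2127 -0.0701] 0.012953207224555226
```

This is the free direction, now at 32°. I continue to about 68°.

Request:
{"op": "carry_out", "data": {
  "commands": [
    {"dx": 0,"dy": 0,"dz": 0,"ax": 0,"ay": 0,"az": 4},
    {"dx": 0,"dy": 0,"dz": 0,"ax": 0,"ay": 0,"az": 4},
    {"dx": 0,"dy": 0,"dz": 0,"ax": 0,"ay": 0,"az": 4},
    {"dx": 0,"dy": 0,"dz": 0,"ax": 0,"ay": 0,"az": 4},
    {"dx": 0,"dy": 0,"dz": 0,"ax": 0,"ay": 0,"az": 4},
    {"dx": 0,"dy": 0,"dz": 0,"ax": 0,"ay": 0,"az": 4},
    {"dx": 0,"dy": 0,"dz": 0,"ax": 0,"ay": 0,"az": 4},
    {"dx": 0,"dy": 0,"dz": 0,"ax": 0,"ay": 0,"az": 4},
    {"dx": 0,"dy": 0,"dz": 0,"ax": 0,"ay": 0,"az": 4},
    {"dx": 0,"dy": 0,"dz": 0,"ax": 0,"ay": 0,"az": 0}
  ]
}}

```text
t: 10.25
eef_pos: [0.5337, -0.1011, 0.1051]
ee_rot: [-2.804, 1.415, -0.002]
force: [0.0, 1.0, 12.2]
opening: 0.0129
```

```bash
python3 -c "
from st import *
st()"
```

```text
10.25 [ 0.5337 -0.1011  0.1051] yaw -53.559007054128045 tilt [ 0.0017  0.0005 -1.    ] q [-0.671   0.7598  1.2176  1.977  -0.8484  1.0405 -1.5563] F [ 0.0357  0.9788 12.2134] [ 0.378  -0.0687 -0.1515] 0.012922422518287905
```

Request:
{"op": "carry_out", "data": {
  "commands": [
    {"dx": 0,"dy": 0,"dz": -0.1,"ax": 0,"ay": 0,"az": 0},
    {"dx": 0,"dy": 0,"dz": -0.1,"ax": 0,"ay": 0,"az": 0},
    {"dx": 0,"dy": 0,"dz": -0.1,"ax": 0,"ay": 0,"az": 0},
    {"dx": 0,"dy": 0,"dz": 0,"ax": 0,"ay": 0,"az": 0}
  ]
}}

```text
t: 10.65
eef_pos: [0.5326, -0.1009, 0.1071]
ee_rot: [-2.806, 1.412, 0.001]
force: [0.4, 1.5, -0.7]
opening: 0.0131
```

Request:
{"op": "carry_out", "data": {
  "commands": [
    {"dx": 0,"dy": 0,"dz": -0.1,"ax": 0,"ay": 0,"az": 0},
    {"dx": 0,"dy": 0,"dz": -0.1,"ax": 0,"ay": 0,"az": 0},
    {"dx": 0,"dy": 0,"dz": 0,"ax": 0,"ay": 0,"az": 0}
  ]
}}

```text
t: 10.95
eef_pos: [0.5327, -0.1013, 0.1094]
ee_rot: [-2.806, 1.413, 0.0]
force: [0.0, 0.5, -0.7]
opening: 0.0128
```

The cap lifts freely with only about its own weight on the wrist. I raise it on to about 10 cm.

Request:
{"op": "carry_out", "data": {
  "commands": [
    {"dx": 0,"dy": 0,"dz": -0.5,"ax": 0,"ay": 0,"az": 0},
    {"dx": 0,"dy": 0,"dz": -0.5,"ax": 0,"ay": 0,"az": 0},
    {"dx": 0,"dy": 0,"dz": -0.5,"ax": 0,"ay": 0,"az": 0},
    {"dx": 0,"dy": 0,"dz": -0.5,"ax": 0,"ay": 0,"az": 0},
    {"dx": 0,"dy": 0,"dz": -1,"ax": 0,"ay": 0,"az": 0},
    {"dx": 0,"dy": 0,"dz": -1,"ax": 0,"ay": 0,"az": 0},
    {"dx": 0,"dy": 0,"dz": 0,"ax": 0,"ay": 0,"az": 0}
  ]
}}

```text
t: 11.65
eef_pos: [0.5335, -0.1017, 0.151]
ee_rot: [-2.805, 1.412, -0.004]
force: [0.1, 0.2, -1.2]
opening: 0.013
```

Request:
{"op": "carry_out", "data": {
  "commands": [
    {"dx": 0,"dy": 0,"dz": -1,"ax": 0,"ay": 0,"az": 0},
    {"dx": 0,"dy": 0,"dz": -1,"ax": 0,"ay": 0,"az": 0},
    {"dx": 0,"dy": 0,"dz": -1,"ax": 0,"ay": 0,"az": 0},
    {"dx": 0,"dy": 0,"dz": -1,"ax": 0,"ay": 0,"az": 0},
    {"dx": 0,"dy": 0,"dz": -1,"ax": 0,"ay": 0,"az": 0},
    {"dx": 0,"dy": 0,"dz": -0.5,"ax": 0,"ay": 0,"az": 0},
    {"dx": 0,"dy": 0,"dz": 0,"ax": 0,"ay": 0,"az": 0},
    {"dx": 0,"dy": 0,"dz": 0,"ax": 0,"ay": 0,"az": 0}
  ]
}}

```text
t: 12.45
eef_pos: [0.5327, -0.1011, 0.2042]
ee_rot: [-2.806, 1.412, 0.0]
force: [-0.2, -0.0, -0.8]
opening: 0.0133
```

```bash
python3 -c "
from st import *
st()
i=eyes.read_camera('side')[:,:,::-1][130:290,240:440]
cv2.imwrite('pics/f.png',cv2.convertScaleAbs(cv2.resize(i,(750,600),interpolation=cv2.INTER_CUBIC),alpha=1.4))"
```

```text
12.45 [ 0.5327 -0.1011  0.2042] yaw -53.43636919188285 tilt [-0.0001  0.0004 -1.    ] q [-0.7352  0.6008  1.2785  1.8716 -0.6321  1.1597 -1.7327] F [-0.1684 -0.017  -0.8463] [0.0072 0.0499 0.0364] 0.013279667521117939
```

View pics/f.png

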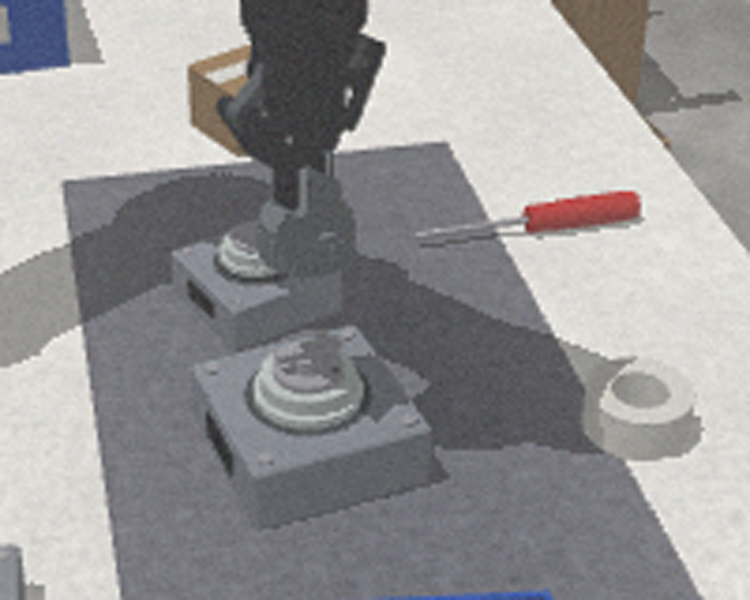

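The cap hangs upright in the fingers at about (300,230). Below it at about (310,385) the bare module head sits in the dock with its flange flat, and the roll, screwdriver and carton look undisturbed.

```bash
python3 -c "
from st import *
st()
print(workorder.job_done())"
```

```text
12.5 [ 0.5326 -0.1011  0.204 ] yaw -53.43773391783223 tilt [-0.0005  0.0003 -1.    ] q [-0.7351  0.6012  1.2784  1.8717 -0.6321  1.1597 -1.7327] F [ 0.4477  0.2607 -1.4114] [-0.0176  0.0173 -0.0016] 0.012904761396649948
the job is handed in; nothing more can be done
None
```

The job is done and handed in at t = 12.5 s; the interface gives no verdict.

- **Press:** I gripped the bar and pressed the module down about 6.3 mm to a hard stop at 25 N. The side image showed a 1.75 px drop against 1.87 expected, and the gap under the flange was closed.
- **Twist and lift:** The first direction I tried was free, with no stop, so I turned the cap about 68°. It lifted straight off with only about its own weight (roughly 1 N) on the wrist.
- **Final state:** The cap is held about 10 cm above where it sat, tool vertical, with the fingers gripping at a 13 mm opening. The last side picture shows the bare module seated in the dock and the label roll, screwdriver and carton undisturbed. The parts bin is only partly in that crop, and I did not check it separately. No check failed or disagreed.

The first three move calls were refused because every row needs all six keys; nothing moved, and I resent them.

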